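Step a mould tray under the nozzle of a filling stand

ROBOT

A 7-joint arm with a two-finger parallel gripper is mounted at the origin on a cart in front of the work surface, level with it; the furniture and walls round the work are solid. World frame = base frame: x ahead of the robot, y to its left, z up, the work surface at z = 0. Lengths are in m, angles in rad, forces in N, time in s.
With the tool pointing down it reaches from about 0.425 to 0.925 m from the base axis. Payload 6.8 kg.
Tool frame: the origin (TCP) lies at the very end of the fingers, on their centre line; the grasp point (between the pads) lies 19 mm behind it; z points along the fingers, y is the line along which they close (so a half turn about z gives the same grasp; the last joint's range is limited). The gripper opens to 85 mm and grips with 20 to 120 N. Pads are 22 mm wide; open, the fingers measure 114 mm over their backs; the gripper's body (76 mm by 85 mm) begins 54 mm behind the grasp point. The pads swing forward as they close: fully open they stand 13 mm farther back than shut.
Start: joints at [-1.362, 0.477, 0.022, 1.555, -0.011, 1.109, -0.083], TCP at [0.21, 0.641, 0.231] pointing down, gripper open.
Joint ranges: [-2.96, 2.96], [-0.34, 2.1], [-1.41, 1.46], [0.24, 2.44], [-1.37, 4.51], [0.17, 1.92], [-2.96, 2.96]. Speed limits (rad/s): [2.39, 2.39, 3.14, 3.14, 3.14, 3.14, 3.14].

INTERFACE

Orientations are given as a rotation vector (axis times angle).
In Python, from bench import get_obs, viewer, r gives the robot as it stands. The module is installed in compiled form; this text tells all that it offers.
- The arm moves only by the tool play_rows, never from a script. Its argument "commands" is a list that holds one entry, the list of rows, each a list of 5 numbers: the gripper's target within -1 to 1 (shut at 1, half-way at 0, fully open at -1), then the shift along the tool's x, y, z scaled (see below), then the turn about the tool's z scaled (see below). A call has 1 to 12 rows; each row is the pose to reach, as a shift and turn from the pose commanded when the call began, along the tool's axes at that moment; what a row does not reach only later rows make up. The controller multiplies each number of a shift by 0.2 m and each number of a turn by pi/2 rad. A row lasts 1/12 s, in which the tool goes at most 41.7 mm and 7.16 degrees, less where a joint would pass 70% of its speed; a pose out of reach is approached as far as the arm can. A call with a number of a shift or a turn outside -1 to 1 is refused whole. A call with a gripper value outside its range is refused whole. The fingers move at their own pace and stop on an object; "grip_force" is the grip in N (left out, the last holds). Time passes only in rows, so rows that repeat a pose let the fingers close. It gives the time, the measured TCP pose, the force, the opening and the grip force at its end, in the units of the state.
- get_obs(): the state, without advancing time (a new reading comes with each control period).
- viewer.grab_frame(name): name is "scene" or "top" or "wrist"; returns a dict with "pixels" (400x640x3 uint8, red, green, blue), "fovy" (degrees; the focal length in pixels is half the picture's height over the tangent of half this angle, whatever the lens; pixels are square), "cx", "cy" (the principal point, pixels), "world_to_cam" (4x4, takes a point from world to camera coordinates); the wrist camera has in their place "hand_eye" (4x4, takes a point from camera to tool coordinates, whose origin is the TCP and whose axes are the flange's). Camera axes: x right, y up, looking along -z (the intrinsics and any distortion apply to the point x, -y, -z); pixel columns grow to the right and rows downward; lengths in m; the calibration is good to about 2 mm. The wrist camera is an equidistant fisheye: a pixel r from the principal point sees the ray r / f radians off the axis. A picture is of the moment at which its call begins: read the wrist's pose just before it. There is no depth.
- r.hand_in(): hands the job in; it is judged then, once.
Trained networks look in a picture, given as the dict that the camera call returned (one of the last four; its "shot" number tells which), for a name from the list of things; names that differ only in an ending like _2 or _b are one class to them, and where a whole thing is asked for, a point or a joint stands for the part that bears it (a point fixed in the world has none). Each returns a list of dicts, best first, with "score" (0 to 1); they miss things now and then, are a little off and sometimes report something else, mostly with a low value. They report only what shows in the picture. A call takes as long as a camera call.
- viewer.trace(picture, thing): "pixels" (400x640 bool, what is visible of it) and "rect" ([left, top, right, bottom] in pixels, round what is visible of it).
The state is a dict: "clock": time; "joints": joint angles; "qvel": joint speeds; "tau": joint torques, N m; "tcp_pos": TCP position; "orientation": TCP orientation; "contact_force": force on the tool from outside, world axes, zero at the start; "moment": the same for the moment, N m; "grip_width": finger opening in m; "gripper_force": force on a finger pad.
Only numpy, scipy, OpenCV 4.12 (cv2) and the standard library are available. Lean on these libraries where they do the work, as an engineer would, in place of code of your own. Each camera call takes 0.05 s, during which the arm holds its last target. There are 200 camera calls.

TASK

Make a dry run on the filling stand: lift the mould tray out of its storage cradle, set it gently flat into the sliding carriage with its upright fin toward the open front of the stand (away from the post), and let go of it. Then grip it again by the fin and, keeping hold of it, slide it on the carriage so that the fixed nozzle stands over the middle of the largest hollow, then the medium one, then the smallest, stopping for about a second at each. Let go and leave it there, with the smallest hollow under the nozzle; do not disturb the jar, the mug or the tin.

Things in the scene. Friction and masses are not known exactly. Their poses are not given: they have to be found in the camera images.
- tray: loose grey plastic mould tray, about 0.3 kg: block 160 (x) x 62 (y) x 26 mm (z), origin at the centre of its underside, three round blind hollows in its top. At the -x end a tongue carries an upright grip fin, 26 (x) x 14 (y) mm, centred at x = -98 mm, top 66 mm over the underside. In cradle and carriage its long sides can be gripped at mid-length (62 mm).
- hollow_large (a point): centre of the 34 mm hollow, at the tray's top face; tray frame (52, -8, 26) mm
- hollow_medium (a point): centre of the 24 mm hollow, at the tray's top face; tray frame (14, 14, 26) mm
- hollow_small (a point): centre of the 14 mm hollow, at the tray's top face; tray frame (-16, -14, 26) mm
- fin_top (a point): centre of the top of the tray's grip fin; axes as the tray's
- cradle: fixed wooden storage cradle in which the tray lies at the start, axes alike; origin under its centre on the worktop. Floor 10 mm thick, corner stops 10 mm high; a wooden pocket 77 mm high close round the fin leaves no room for fingers, so take the tray by its long sides. It comes out straight up, clear after 70 mm.
- stand: fixed filling stand, wooden base 390 x 170 x 10 mm; origin on the worktop under the nozzle, -x = open front toward the robot, +x to the post (x = 125 to 155 mm). From the post an arm 30 mm wide (z = 104 to 137 mm) runs forward over the tray's path, to 19 mm in front of the nozzle.
- nozzle_tip (a point): tip of the fixed steel nozzle, pointing down, right under the dark round cap (28 mm across) on the end of the arm; 68 mm over the worktop, 8 mm over the top of a seated tray; axes as the stand's
- seat (a point): centre of the aluminium carriage's floor, where the seated tray's origin lies, 34 mm over the worktop; axes as the stand's and the seated tray's. Floor 172 x 76 mm; corner stops 10 mm high leave 2.5 mm of play each side and the sides free within 45 mm of mid-length; the fin stands out over the front end between them.
- cross (a joint): position of the x slide, m, 0 to 0.17: 0 = carriage nearest the front (seat 140 mm in front of the nozzle); grows toward the post. Moves with about 1.2 N of friction and stays where it is left.
- carriage (a joint): position of the y slide, m, -0.04 to 0.04, grows along the stand's +y; seat in the middle at 0. Moves with about 1.2 N of friction and stays where it is left.
- spice_jar: bystander: spice jar with dark cap, 41 mm across, 105 mm high; origin under its centre
- mug: bystander: white mug, 82 mm across, 98 mm high; origin under its centre
- tin: bystander: low round food tin, 86 mm across, 40 mm high; origin under its centre

How it is judged:
By the outcome, as a careful person would: the job done as asked, in the order asked, and still so for the second after the job is handed in, with the robot touching nothing.
It also fails if it takes over 61 s, if anything falls off the work surface, if the arm or the gripper's body presses on something with over 40 N, if the wrist force passes 120 N, or if a joint passes its speed limit or range.

## Working session

There is one attempt and no reset: what is moved stays moved. The work goes in short steps, Python scripts to look and compute and a tool call to move; the robot and the scene stay as the last step left them, time stands still between calls to the robot, and variables do not carry over. Pictures are saved under pics/ and viewed, at most 10 in all, crops included, and the job is handed in when it is done.

Besides the shell and the picture viewer there is one more tool, called after "Emit:" as name(argument=value, ...) on one line, values as JSON. play_rows: Moves the arm, as the interface text tells. Shifts and turns lie within -1 to 1; 1 stands for 0.2 m of shift or pi/2 rad of turn. Its arguments: {"type":"object","properties":{"commands":{"type":"array","items":{"type":"array","items":{"type":"array","items":{"type":"number","minimum":-1,"maximum":1}}}},"grip_force":{"type":"number"}},"required":["commands"]}

```bash
mkdir -p pics; cat > h.py <<'E'
import numpy as np, cv2
from bench import get_obs, viewer, r
from scipy.spatial.transform import Rotation as R
def K(p):
    f=p["pixels"].shape[0]/2/np.tan(np.radians(p["fovy"])/2)
    return f,p["cx"],p["cy"]
def back(p,uv,z):  # pixel -> world at height z (fixed cameras)
    f,cx,cy=K(p); M=np.linalg.inv(p["world_to_cam"])
    uv=np.atleast_2d(uv).astype(float)
    d=np.c_[(uv[:,0]-cx)/f,-(uv[:,1]-cy)/f,-np.ones(len(uv))]@M[:3,:3].T
    o=M[:3,3]; return o+d*((z-o[2])/d[:,2])[:,None]
def proj(p,X):
    f,cx,cy=K(p); X=np.atleast_2d(X); c=X@p["world_to_cam"][:3,:3].T+p["world_to_cam"][:3,3]
    return np.c_[cx+f*c[:,0]/-c[:,2],cy-f*c[:,1]/-c[:,2]]
def save(p,n,box=None,s=1):
    im=p["pixels"][:,:,::-1]
    if box: im=im[box[1]:box[3],box[0]:box[2]]
    cv2.imwrite("pics/"+n,cv2.resize(im,None,fx=s,fy=s,interpolation=cv2.INTER_CUBIC))
E
python3 - <<'E'
from h import *
o=get_obs();print(o)
for c in("top","scene"):
    p=viewer.grab_frame(c); save(p,c+"0.png")
    print(c,p["fovy"],p["cx"],p["cy"],np.round(np.linalg.inv(p["world_to_cam"]),3).tolist(),[k for k in p])
    for n in("tray","cradle","stand","seat","spice_jar","mug","tin"):
        for d in viewer.trace(p,n)[:2]:
            m=d["pixels"].astype(np.uint8); (u,v),wh,a=cv2.minAreaRect(cv2.findNonZero(m))
            print(n,round(d["score"],2),d["rect"],m.sum(),np.round([u,v,*wh,a],1),np.round(back(p,(u,v),0.03)[0],3))
E
```

```text
{'clock': 0.0, 'joints': array([-1.36209931,  0.47780696,  0.02233956,  1.55646797, -0.0114919 ,
        1.10929559, -0.08311942]), 'qvel': array([-0.0017285 ,  0.0021115 , -0.00206257, -0.00194303,  0.00070401,
       -0.00016049, -0.00100635]), 'tau': array([-2.72436409e-04, -5.96436489e+01,  1.60749525e+00, -2.81197160e+01,
        1.23689047e-02,  9.27159155e-03,  1.52260429e-05]), 'tcp_pos': array([0.21010915, 0.64083443, 0.23031415]), 'orientation': array([-4.95512874e-01, -3.10211809e+00,  2.89601894e-03]), 'contact_force': array([-0.24022789,  0.27473765,  0.42937829]), 'moment': array([ 0.01295356, -0.01250865, -0.00877733]), 'gripper_force': 0.0, 'grip_width': 0.08546574429409068}
top 54.574255663625046 321.9734127792007 203.08460910112262 [[-0.025, 0.982, -0.19, 0.309], [-1.0, -0.026, -0.002, 0.009], [-0.007, 0.19, 0.982, 1.374], [0.0, 0.0, 0.0, 1.0]] ['pixels', 'fovy', 'cx', 'cy', 'world_to_cam', 'shot']
tray 0.7 [236.6, 203.3, 269.1, 253.4] 942 [249.6 230.   20.   54.8  19.3] [0.479 0.266 0.03 ]
cradle 0.71 [230.5, 202.0, 270.0, 268.1] 563 [249.6 233.9  24.3  65.1  18.4]
[... 1027 characters left out ...]
  0.03 ]
stand 0.92 [314.6, 146.8, 431.2, 255.6] 5538 [377.9 207.6  55.  129.5  45.5] [ 0.625 -0.168  0.03 ]
seat 0.95 [323.7, 194.2, 383.1, 237.4] 1138 [352.5 214.6  26.4  58.1  49.4] [ 0.559 -0.123  0.03 ]
spice_jar 0.79 [423.0, 231.8, 439.1, 270.1] 698 [431.8 248.   17.2  42.8   7.1] [ 0.525 -0.364  0.03 ]
spice_jar 0.54 [194.2, 177.0, 260.3, 207.1] 847 [228.2 191.7  21.6  61.6  75.7] [0.483 0.257 0.03 ]
mug 0.96 [438.2, 198.3, 478.3, 238.1] 1250 [460.  216.5  43.   42.   90. ] [ 0.695 -0.381  0.03 ]
mug 0.31 [326.7, 193.0, 392.2, 240.1] 1592 [359.9 222.9  46.5  57.6  50.2] [ 0.534 -0.158  0.03 ]
tin 0.69 [177.8, 172.2, 206.8, 194.3] 450 [191.  180.7  20.7  27.9  76.6] [0.477 0.401 0.03 ]
```

View pics/top0.png

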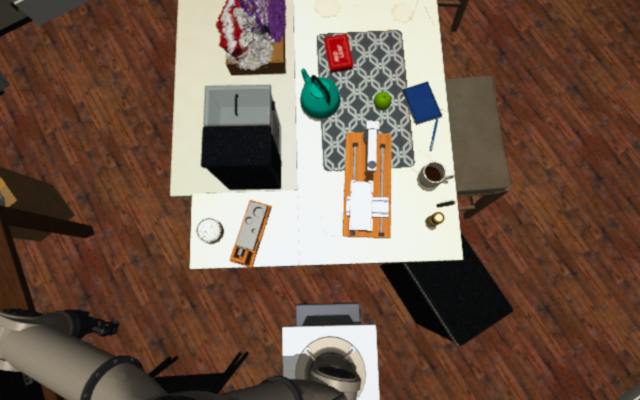

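View pics/scene0.png

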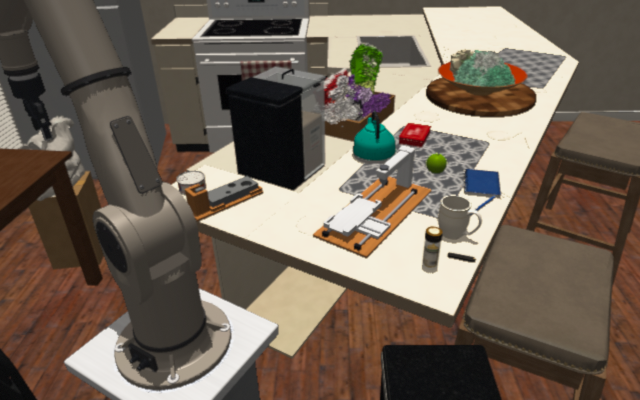

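The top view shows the tray and cradle at about (250,230), with the fin pocket at the near end (243,255). The stand's base covers (345–392, 130–237), with its post at (372,130) and the carriage near the front at (361,206). A black bin stands beyond the cradle at (242,155). The scene view agrees with this. Next I'll take the wrist camera over the tray.

Emit:
play_rows(commands=[[[-1, -0.15, -0.12, -0.02, 0], [-1, -0.3, -0.24, -0.04, 0], [-1, -0.45, -0.36, -0.06, 0], [-1, -0.6, -0.5, -0.08, 0], [-1, -0.75, -0.62, -0.1, 0], [-1, -0.87, -0.72, -0.1, 0]]])

```text
clock: 1.3
tcp_pos: [0.3328, 0.4479, 0.2524]
orientation: [0.499, 3.101, 0.002]
contact_force: [1.4, 0.1, 0.6]
grip_width: 0.0855
gripper_force: 0.0
```

Emit:
play_rows(commands=[[[-1, -0.15, -0.12, -0.02, 0], [-1, -0.3, -0.24, -0.02, 0], [-1, -0.45, -0.36, -0.03, 0], [-1, -0.6, -0.5, -0.05, 0], [-1, -0.75, -0.62, -0.05, 0], [-1, -0.87, -0.72, -0.05, 0], [-1, -0.87, -0.72, -0.05, 0], [-1, -0.87, -0.72, -0.05, 0]]])

```text
clock: 1.97
tcp_pos: [0.4523, 0.2574, 0.2616]
orientation: [0.503, 3.101, 0.0]
contact_force: [-0.3, 0.5, 0.2]
grip_width: 0.0852
gripper_force: 0.0
```

```bash
cat >> h.py <<'E'
def wback(p,o,uv,z):
    f,cx,cy=K(p); uv=np.atleast_2d(uv).astype(float); H=p["hand_eye"]
    dx,dy=uv[:,0]-cx,uv[:,1]-cy; rr=np.hypot(dx,dy)+1e-9; t=rr/f
    d=np.c_[np.sin(t)*dx/rr,-np.sin(t)*dy/rr,-np.cos(t)]
    Rw=R.from_rotvec(o["orientation"]).as_matrix()
    d=d@(Rw@H[:3,:3]).T; q=Rw@H[:3,3]+o["tcp_pos"]
    return q+d*((z-q[2])/d[:,2])[:,None]
def wproj(p,o,X):
    f,cx,cy=K(p); H=p["hand_eye"]; Rw=R.from_rotvec(o["orientation"]).as_matrix()
    c=((np.atleast_2d(X)-o["tcp_pos"])@Rw-H[:3,3])@H[:3,:3]
    s=np.hypot(c[:,0],c[:,1])+1e-9; t=np.arctan2(s,-c[:,2])*f
    return np.c_[cx+t*c[:,0]/s,cy-t*c[:,1]/s]
def wshot(n=None):
    o=get_obs(); p=viewer.grab_frame("wrist")
    if n: save(p,n)
    return o,p
def toolshift(o,dp): return R.from_rotvec(o["orientation"]).as_matrix().T@np.array(dp)/0.2
def yaw(o):
    y=R.from_rotvec(o["orientation"]).as_matrix()[:,1]; return np.degrees(np.arctan2(-y[0],y[1]))
E
python3 - <<'E'
from h import *
o,p=wshot("w1.png"); print(o["clock"],o["tcp_pos"],yaw(o),p["fovy"],p["cx"],p["cy"],np.round(p["hand_eye"],3).tolist())
for n in("tray","hollow_large","fin_top","cradle"):
    for d in viewer.trace(p,n)[:1]:
        m=d["pixels"].astype(np.uint8); b=cv2.boxPoints(cv2.minAreaRect(cv2.findNonZero(m)))
        print(n,round(d["score"],2),d["rect"],m.sum(),b.round(1).tolist(),wback(p,o,b,.036).round(3).tolist())
E
```

```text
1.9667 [0.45234736 0.25743515 0.26161582] -18.42183552736163 65.70646984690485 314.7612507487046 205.56452719226053 [[-0.001, 0.954, 0.3, 0.078], [1.0, 0.0, 0.0, -0.0], [0.0, 0.3, -0.954, -0.143], [0.0, 0.0, 0.0, 1.0]]
tray 0.6 [302.8, 117.4, 357.0, 266.1] 6343 [[302.29998779296875, 116.4000015258789], [354.0, 115.4000015258789], [356.8999938964844, 263.20001220703125], [305.20001220703125, 264.20001220703125]] [[0.38, 0.266, 0.036], [0.398, 0.324, 0.036], [0.584, 0.273, 0.036], [0.563, 0.206, 0.036]]
hollow_large 0.93 [304.3, 115.5, 356.2, 265.2] 6403 [[302.6000061035156, 116.19999694824219], [354.5, 115.69999694824219], [356.1000061035156, 263.79998779296875], [304.20001220703125, 264.29998779296875]] [[0.38, 0.266, 0.036], [0.398, 0.324, 0.036], [0.585, 0.272, 0.036], [0.563, 0.205, 0.036]]
fin_top 0.78 [300.8, 116.7, 356.7, 264.8] 6412 [[304.0, 264.0], [304.0, 116.0], [355.0, 116.0], [355.0, 264.0]] [[0.562, 0.205, 0.036], [0.38, 0.268, 0.036], [0.399, 0.325, 0.036], [0.585, 0.27, 0.036]]
cradle 0.84 [293.5, 91.0, 362.3, 263.0] 4432 [[292.8999938964844, 92.19999694824219], [360.5, 90.9000015258789], [363.8999938964844, 260.79998779296875], [296.20001220703125, 262.20001220703125]] [[0.349, 0.264, 0.036], [0.372, 0.34, 0.036], [0.584, 0.283, 0.036], [0.556, 0.196, 0.036]]
```

View pics/w1.png

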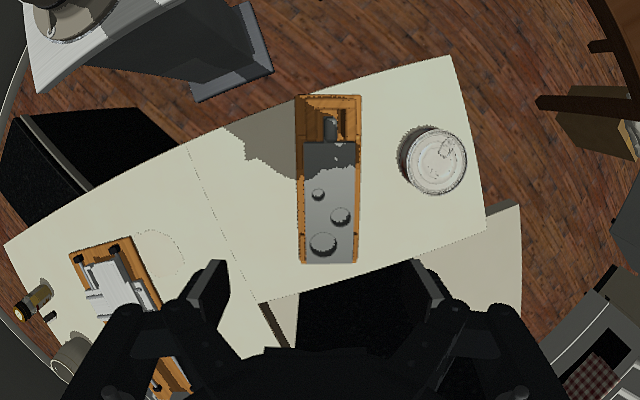

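The wrist view shows the tray lying upright in the image. Its block corners are at about (304,142), (355,142), (357,263) and (303,264), with the fin in the pocket at (330,128). The hollows are at (323,244), (341,216) and (318,194), which matches the stated layout.

```bash
cat >> h.py <<'E'
from scipy.optimize import least_squares
def fit2(local,world):
    """planar rigid fit -> x,y,yaw, rms"""
    g=lambda q: (np.c_[q[0]+np.cos(q[2])*local[:,0]-np.sin(q[2])*local[:,1],q[1]+np.sin(q[2])*local[:,0]+np.cos(q[2])*local[:,1]]-world[:,:2]).ravel()
    s=least_squares(g,[*world[:,:2].mean(0),0]); return s.x,np.degrees(s.x[2]),np.abs(s.fun).round(4)
E
python3 - <<'E'
from h import *
o,p=wshot()
uv=[(304,142),(355,142),(357,263),(303,264),(323,244.5),(341,216.5),(318,194.5)]
L=np.array([(-80,-31),(-80,31),(80,31),(80,-31),(52,-8),(14,14),(-16,-14)])/1e3
q,y,e=fit2(L,wback(p,o,uv,.036)); print(q,y,e)
c=np.array([*q[:2],.2]); print("shift",toolshift(o,c-o["tcp_pos"]),"turn",-(y-yaw(o))/90, "toolz yaw sign check")
# hi-res hollow dark-blob check omitted; bin edges
print(wback(p,o,[(260,303),(297,352)],0.0).round(3))
t=viewer.grab_frame("top"); print(back(t,[(203,188),(280,188),(203,155),(280,165)],0).round(3))
save(t,"t1.png",(330,110,410,245),4)
E
```

```text
[ 0.49354502  0.26599434 -0.29803441] -17.07611398720407 [0.0006 0.001  0.0003 0.0003 0.0024 0.0054 0.0009 0.0049 0.0003 0.0009
 0.0004 0.0003 0.0001 0.0006]
shift [-0.19716901  0.09115889  0.30599929] turn -0.01017708405612853 toolz yaw sign check
[[0.625 0.111 0.   ]
 [0.746 0.131 0.   ]]
[[0.642 0.444 0.   ]
 [0.634 0.163 0.   ]
 [0.767 0.448 0.   ]
 [0.721 0.163 0.   ]]
```

View pics/t1.png

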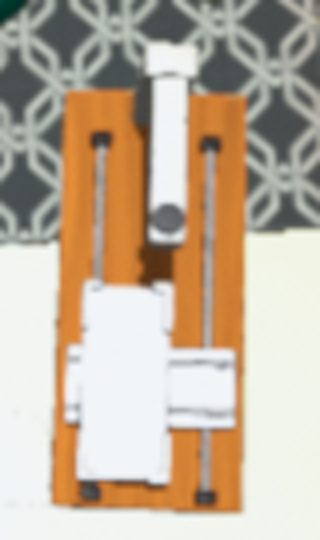

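The crop gives the stand's base corners, the cap at crop (168,218), i.e. (372.0,164.5), and the carriage near the front, offset to +y. The tray fit has small residuals, so I'll go over it and down.

Emit:
play_rows(commands=[[[-1, -0.1, 0.05, 0.15, -0.01], [-1, -0.197, 0.091, 0.3, -0.01], [-1, -0.197, 0.091, 0.45, -0.01], [-1, -0.197, 0.091, 0.6, -0.01], [-1, -0.197, 0.091, 0.75, -0.01], [-1, -0.197, 0.091, 0.85, -0.01], [-1, -0.197, 0.091, 0.85, -0.01], [-1, -0.197, 0.091, 0.85, -0.01]]])

```text
clock: 2.98
tcp_pos: [0.4936, 0.2645, 0.0907]
orientation: [-0.47, -3.105, 0.002]
contact_force: [-0.7, 0.6, 0.4]
grip_width: 0.0855
gripper_force: 0.0
```

```bash
python3 - <<'E'
from h import *
o=get_obs(); c=np.array([.4935,.266,.016]); print(o["tcp_pos"],yaw(o),toolshift(o,c-o["tcp_pos"]),o["contact_force"])
t=viewer.grab_frame("top")
f=lambda a,z: back(t,np.array(a)/4+[330-.375,110-.375],z)
print("base",(b:=f([(66,90),(246,95),(243,511),(53,505)],.01)).round(4))
bl=np.array([(195,85),(195,-85),(-195,-85),(-195,85)])/1e3
print("base fit",fit2(bl,b))
print("cap",f([(168,218)],.137).round(4),f([(168,218)],.142).round(4))
cc=f([(87,283),(172,285),(170,482),(78,478)],.039); print(cc.round(4)); l=np.array([(86,38),(86,-38),(-86,-38),(-86,38)])/1e3; print("carr",fit2(l,cc))
E
```

```text
[0.49363227 0.26449684 0.0906984 ] -17.203919479976264 [0.00233083 0.00764714 0.37348264] [-0.65966671  0.6393871   0.39192543]
base [[ 0.8384 -0.0845  0.01  ]
 [ 0.829  -0.2511  0.01  ]
 [ 0.4433 -0.2258  0.01  ]
 [ 0.4528 -0.0589  0.01  ]]
base fit (array([ 0.640889  , -0.15508095, -0.06436536]), np.float64(-3.6878635711729255), array([0.0025, 0.0017, 0.001 , 0.0014, 0.0025, 0.0015, 0.0011, 0.0012]))
cap [[ 0.675  -0.1561  0.137 ]] [[ 0.6735 -0.1554  0.142 ]]
[[ 0.6461 -0.0945  0.039 ]
 [ 0.6423 -0.1697  0.039 ]
 [ 0.4671 -0.1593  0.039 ]
 [ 0.4726 -0.0799  0.039 ]]
carr (array([ 0.55705002, -0.12584216, -0.06969918]), np.float64(-3.9934687608490225), array([0.0006, 0.0006, 0.0021, 0.0001, 0.0015, 0.0015, 0.0013, 0.002 ]))
```

Emit:
play_rows(commands=[[[-1, 0, 0.008, 0.1, 0], [-1, 0.002, 0.008, 0.2, 0], [-1, 0.002, 0.008, 0.28, 0], [-1, 0.002, 0.008, 0.34, 0], [-1, 0.002, 0.008, 0.37, 0], [-1, 0.002, 0.008, 0.37, 0], [-1, 0.002, 0.008, 0.37, 0]]])

```text
clock: 3.62
tcp_pos: [0.4951, 0.2664, 0.0182]
orientation: [0.471, 3.105, 0.001]
contact_force: [1.0, 0.2, 0.5]
grip_width: 0.0853
gripper_force: 0.0
```

Emit:
play_rows(commands=[[[0.2, 0, 0, 0, 0], [0.2, 0, 0, 0, 0], [0.5, 0, 0, 0, 0], [0.5, 0, 0, 0, 0], [1, 0, 0, 0, 0], [1, 0, 0, 0, 0], [1, 0, 0, 0, 0], [1, 0, 0, 0, 0], [1, 0, 0, 0, 0]]], grip_force=50)

```text
clock: 4.37
tcp_pos: [0.4946, 0.2651, 0.0184]
orientation: [0.473, 3.106, -0.001]
contact_force: [-2.2, -3.8, 7.7]
grip_width: 0.0609
gripper_force: 54.9
```

Emit:
play_rows(commands=[[[1, 0, 0, -0.04, 0], [1, 0, 0, -0.1, 0], [1, 0, 0, -0.18, 0], [1, 0, 0, -0.28, 0], [1, 0, 0, -0.38, 0], [1, 0, 0, -0.48, 0], [1, 0, 0, -0.56, 0], [1, 0, 0, -0.62, 0], [1, 0, 0, -0.64, 0], [1, 0, 0, -0.64, 0], [1, 0, 0, -0.64, 0]]])

```text
clock: 5.28
tcp_pos: [0.494, 0.2659, 0.145]
orientation: [-0.471, -3.106, 0.0]
contact_force: [0.6, -0.4, -1.8]
grip_width: 0.0605
gripper_force: 55.5
```

```bash
python3 - <<'E'
from h import *
o,p=wshot("w2.png"); print(o["tcp_pos"],yaw(o),o["contact_force"],o["grip_width"])
c=np.array([.557,-.126,.148]); print(toolshift(o,c-o["tcp_pos"]),-(-3.8-yaw(o))/90)
E
```

```text
[0.49402985 0.26592206 0.14498334] -17.24102833001923 [ 0.62165221 -0.35039974 -1.79089026] 0.060528427337834916
[-0.88150998 -1.77824348 -0.01487768] -0.14934475922243587
```

View pics/w2.png

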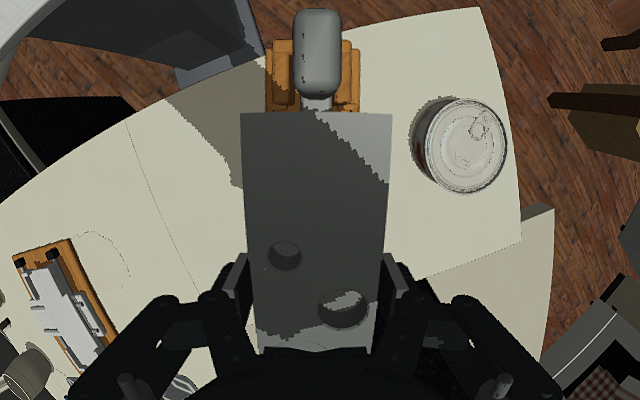

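The tray is held squarely. The fin is at (317,52), the block's near edge at v≈113, and the hollows at (285,253) and (344,308).

Emit:
play_rows(commands=[[[1, -0.04, -0.08, -0.05, -0.01], [1, -0.1, -0.2, -0.1, -0.03], [1, -0.17, -0.34, -0.1, -0.06], [1, -0.24, -0.49, -0.1, -0.09], [1, -0.31, -0.63, -0.1, -0.12], [1, -0.37, -0.75, -0.1, -0.149], [1, -0.43, -0.87, -0.1, -0.149], [1, -0.45, -0.92, -0.1, -0.149], [1, -0.46, -0.94, -0.1, -0.149], [1, -0.46, -0.94, -0.1, -0.149]]])

```text
clock: 6.17
tcp_pos: [0.5261, 0.0586, 0.1646]
orientation: [-0.108, -3.138, 0.001]
contact_force: [-0.4, 0.5, -2.8]
grip_width: 0.0606
gripper_force: 55.4
```

```bash
python3 - <<'E'
from h import *
o,p=wshot(); print(o["tcp_pos"],yaw(o))
zt=o["tcp_pos"][2]+.0176
w=wback(p,o,[(241,113),(391,113),(285,255)],zt); Rm=R.from_rotvec(o["orientation"]).as_matrix()
print("tool coords",((w-o["tcp_pos"])@Rm).round(4))
c=np.array([.557,-.126,.16]); print(toolshift(o,c-o["tcp_pos"]),-(-3.8-yaw(o))/90)
E
```

```text
[0.52614762 0.05862409 0.16457879] -3.9392501503778883
tool coords [[ 0.0776 -0.0303 -0.0175]
 [ 0.0777  0.0309 -0.0175]
 [ 0.0146 -0.0138 -0.0176]]
[-0.21734583 -0.91033236  0.02297798] -0.0015472238930876495
```

Emit:
play_rows(commands=[[[1, -0.05, -0.08, -0.02, 0], [1, -0.12, -0.18, -0.08, 0], [1, -0.2, -0.26, -0.12, 0], [1, -0.21, -0.3, -0.15, 0], [1, -0.21, -0.3, -0.15, 0], [1, -0.21, -0.3, -0.15, 0]]])

```text
clock: 6.72
tcp_pos: [0.564, -0.0017, 0.1949]
orientation: [-0.103, -3.139, -0.001]
contact_force: [0.2, 1.0, -3.9]
grip_width: 0.0606
gripper_force: 55.4
```

```bash
python3 - <<'E'
from h import *
o,p=wshot(); print(o["tcp_pos"],yaw(o))
w=wproj(p,o,[[.557,-.126,.034],[.474,-.08,.04],[.467,-.16,.04],[.674,-.156,.137]]); print(w.round(0))
b=np.array([0,20,230,290]); save(p,"w3.png",(40,20,300,330),1.9)
E
```

```text
[ 0.56404357 -0.00169579  0.19494105] -3.7606552578048413
[[198. 191.]
 [228. 107.]
 [156. 111.]
 [161. 340.]]
```

View pics/w3.png

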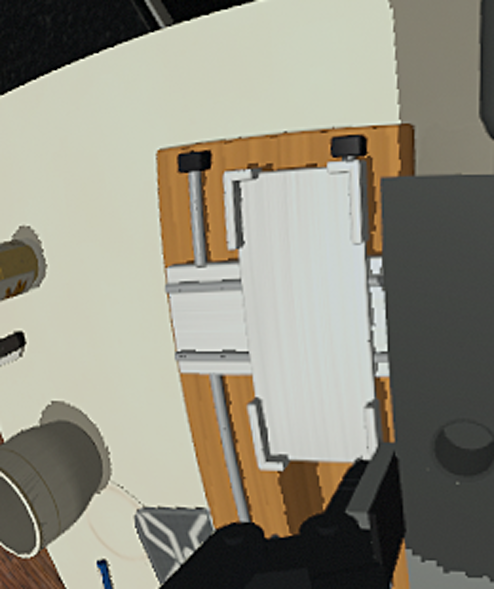

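The crop shows the carriage's outer stop corners at about (226,171), (360,161) and (263,471), with the fourth near (379,461).

```bash
python3 - <<'E'
from h import *
o,p=wshot()
uv=np.array([(226,171),(360,161),(262,471),(379,461)])/1.9+[39.75,19.75]
L=np.array([(-86,-38),(-86,38),(86,-38),(86,38)])/1e3
w=wback(p,o,uv,.044); q,y,e=fit2(L,w); print(w.round(4).tolist(),q,y,e)
print(fit2(L[:3],w[:3]))
# sanity: base corners
uv=np.array([(160,150),(413,125)])/1.9+[39.75,19.75]; print(wback(p,o,uv,.01).round(4))
# top camera again
t=viewer.grab_frame("top"); save(t,"t2.png",(335,150,400,245),6)
E
```

```text
[[0.4657, -0.1541, 0.044], [0.4716, -0.0773, 0.044], [0.6428, -0.1659, 0.044], [0.6374, -0.0888, 0.044]] [ 0.55437849 -0.12153885 -0.05714169] -3.273977419237359 [0.0007 0.0005 0.0009 0.0014 0.0048 0.0015 0.005  0.0003]
(array([ 0.55613464, -0.12166645, -0.06483416]), np.float64(-3.7147235339614526), array([0.0022, 0.0001, 0.0012, 0.0008, 0.0033, 0.0008]))
[[ 0.4414 -0.22    0.01  ]
 [ 0.4531 -0.0547  0.01  ]]
```

View pics/t2.png

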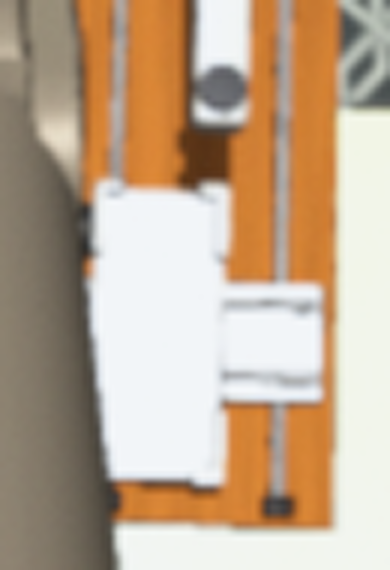

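Both cameras agree to within about 4 mm. I'll hover just above the stops and compare the tray directly against the carriage.

```bash
python3 - <<'E'
from h import *
o=get_obs(); c=np.array([.554,-.1237,.072]); print(o["tcp_pos"],toolshift(o,c-o["tcp_pos"]),yaw(o))
E
```

```text
[ 0.56340442 -0.00136371  0.19448298] [ 0.00650586 -0.6138223   0.61204344] -3.6821182562067927
```

Emit:
play_rows(commands=[[[1, 0, -0.06, 0, 0], [1, 0.005, -0.2, 0, 0], [1, 0.006, -0.36, 0.02, 0], [1, 0.006, -0.5, 0.1, 0], [1, 0.006, -0.58, 0.22, 0], [1, 0.006, -0.614, 0.36, 0], [1, 0.006, -0.614, 0.48, 0], [1, 0.006, -0.614, 0.56, 0], [1, 0.006, -0.614, 0.61, 0], [1, 0.006, -0.614, 0.61, 0], [1, 0.006, -0.614, 0.61, 0]]])

```text
clock: 7.78
tcp_pos: [0.5549, -0.126, 0.0733]
orientation: [-0.105, -3.139, 0.0]
contact_force: [-0.9, 0.6, -2.5]
grip_width: 0.0604
gripper_force: 55.4
```

```bash
python3 - <<'E'
from h import *
o,p=wshot(); print(o["clock"],o["tcp_pos"],yaw(o)); save(p,"w4.png",(200,30,440,270),2.5)
E
```

```text
7.7833 [ 0.55492683 -0.12597619  0.07334966] -3.8246745142354124
```

View pics/w4.png

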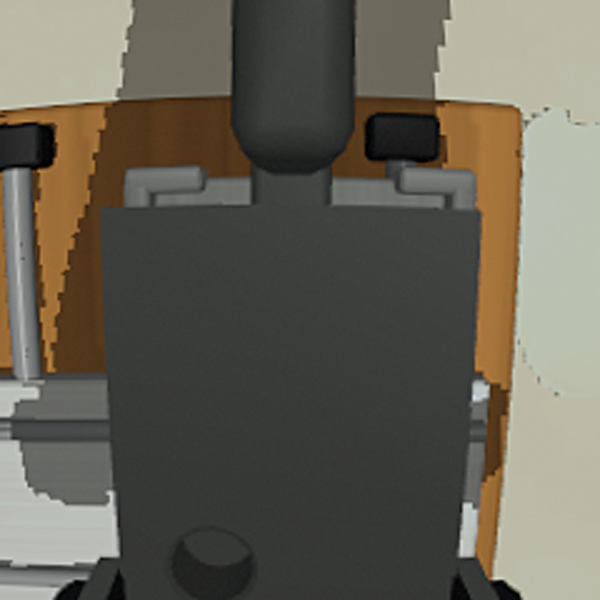

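The view shows the tray's near corners at crop (103,208) and (481,210). The front stops' outer corners are at (124,170) and (476,172).

```bash
python3 - <<'E'
from h import *
o,p=wshot(); Rm=R.from_rotvec(o["orientation"]).as_matrix()
cv=lambda a: np.array(a)/2.5+[199.8,29.8]
T=lambda a,z:((wback(p,o,cv(a),z)-o["tcp_pos"])@Rm*1e3).round(1)
zt=o["tcp_pos"][2]+.0176
print("tray",T([(103,208),(481,210)],zt).tolist())
print("stops",T([(124,170),(476,172)],.044).tolist())
E
```

```text
tray [[77.6, -30.3, -17.7], [77.4, 31.3, -17.7]]
stops [[86.1, -36.6, 30.0], [85.9, 42.0, 30.0]]
```

Emit:
play_rows(commands=[[[1, 0.012, 0.011, 0, 0], [1, 0.012, 0.011, 0.02, 0], [1, 0.012, 0.011, 0.05, 0], [1, 0.012, 0.011, 0.08, 0], [1, 0.012, 0.011, 0.1, 0], [1, 0.012, 0.011, 0.115, 0], [1, 0.012, 0.011, 0.125, 0], [1, 0.012, 0.011, 0.135, 0], [1, 0.012, 0.011, 0.135, 0]]])

```text
clock: 8.63
tcp_pos: [0.5525, -0.1236, 0.0458]
orientation: [-0.105, -3.139, 0.0]
contact_force: [-1.2, 1.1, -1.9]
grip_width: 0.0606
gripper_force: 55.5
```

```bash
python3 - <<'E'
from h import *
o,p=wshot(); print(o["clock"],o["tcp_pos"],yaw(o),o["contact_force"]); save(p,"w5.png",(200,30,440,270),2.5)
E
```

```text
8.6333 [ 0.5525258  -0.12360506  0.04584044] -3.844090611086441 [-1.23799356  1.06510008 -1.91425945]
```

View pics/w5.png

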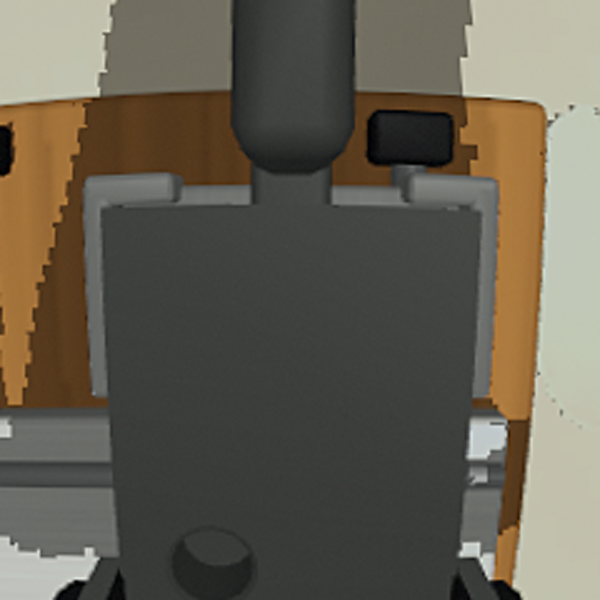

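The tray now sits between the stops (stop edges at u≈85 and 498, tray at 103 to 481) with no contact force. I'll lower the last 3–4 mm.

Emit:
play_rows(commands=[[[1, 0, 0, 0.005, 0], [1, 0, 0, 0.009, 0], [1, 0, 0, 0.013, 0], [1, 0, 0, 0.016, 0], [1, 0, 0, 0.018, 0], [1, 0, 0, 0.018, 0]]])

```text
clock: 9.18
tcp_pos: [0.5527, -0.1235, 0.0426]
orientation: [-0.105, -3.14, -0.0]
contact_force: [0.3, -1.0, -2.8]
grip_width: 0.0607
gripper_force: 55.5
```

Emit:
play_rows(commands=[[[1, 0, 0, 0.003, 0], [1, 0, 0, 0.006, 0], [1, 0, 0, 0.008, 0], [1, 0, 0, 0.008, 0]]])

```text
clock: 9.52
tcp_pos: [0.5542, -0.1237, 0.0424]
orientation: [0.105, 3.137, -0.0]
contact_force: [-1.2, 0.4, 8.1]
grip_width: 0.0608
gripper_force: 56.5
```

Contact felt, about 11 N. I'll release and rise, then move back over the fin.

Emit:
play_rows(commands=[[[0.2, 0, 0, 0, 0], [0, 0, 0, 0, 0], [-0.5, 0, 0, 0, 0], [-1, 0, 0, 0, 0], [-1, 0, 0, 0, 0], [-1, 0, 0, 0, 0], [-1, 0, 0, 0, 0], [-1, 0, 0, -0.08, 0], [-1, 0, 0, -0.22, 0], [-1, 0, 0, -0.38, 0], [-1, 0, 0, -0.5, 0], [-1, 0, 0, -0.55, 0]]])

```text
clock: 10.52
tcp_pos: [0.5545, -0.1241, 0.1545]
orientation: [0.106, 3.135, -0.0]
contact_force: [1.3, 0.1, -1.3]
grip_width: 0.0854
gripper_force: 0.0
```

Emit:
play_rows(commands=[[[-1, 0, 0, -0.1, 0], [-1, 0.1, 0, -0.1, 0], [-1, 0.22, 0, -0.1, 0], [-1, 0.34, 0, -0.1, 0], [-1, 0.44, 0, -0.1, 0], [-1, 0.48, 0, -0.1, 0], [-1, 0.48, 0, -0.1, 0], [-1, 0.48, 0, -0.1, 0]]])

```text
clock: 11.18
tcp_pos: [0.4578, -0.1171, 0.1712]
orientation: [0.105, 3.139, 0.0]
contact_force: [0.6, 0.4, 1.2]
grip_width: 0.0851
gripper_force: 0.0
```

```bash
python3 - <<'E'
from h import *
o,p=wshot("w6.png"); print(o["clock"],o["tcp_pos"],yaw(o),o["contact_force"],o["grip_width"])
print(wproj(p,o,[[.674,-.156,.068],[.5548-.0978,-.1235+.0065,.1]]))
t=viewer.grab_frame("top");save(t,"t3.png",(330,110,410,245),4)
E
```

```text
11.1833 [ 0.45776501 -0.11706985  0.17119954] -3.8273714680381414 [0.61077766 0.37486358 1.18527133] 0.08511901007793196
[[294.41519318 382.22072599]
 [315.19046012 217.69632206]]
```

View pics/w6.png

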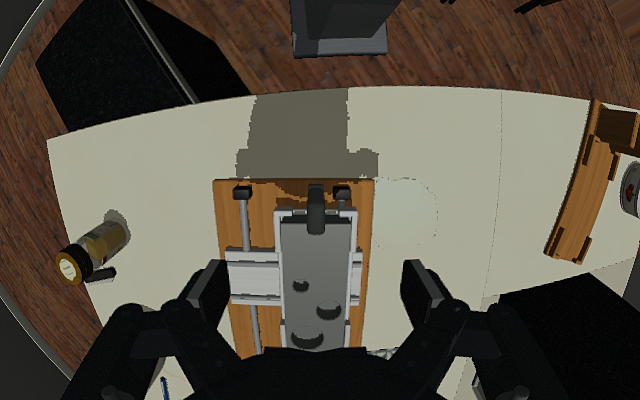

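The tray is seated flat and upright between the stops, with the fin at (316,210) between the open fingers and the jar and cradle untouched. Now I'll lower onto the fin and grip it.

Emit:
play_rows(commands=[[[-1, 0, 0, 0.1, 0], [-1, 0, 0, 0.25, 0], [-1, 0, 0, 0.38, 0], [-1, 0, 0, 0.46, 0], [-1, 0, 0, 0.5, 0], [-1, 0, 0, 0.51, 0], [-1, 0, 0, 0.51, 0]]])

```text
clock: 11.87
tcp_pos: [0.4576, -0.1173, 0.0689]
orientation: [-0.105, -3.14, 0.0]
contact_force: [-0.0, 0.1, 1.3]
grip_width: 0.0853
gripper_force: 0.0
```

Emit:
play_rows(commands=[[[0.3, 0, 0, 0, 0], [0.3, 0, 0, 0, 0], [0.5, 0, 0, 0, 0], [0.5, 0, 0, 0, 0], [1, 0, 0, 0, 0], [1, 0, 0, 0, 0], [1, 0, 0, 0, 0], [1, 0, 0, 0, 0], [1, 0, 0, 0, 0], [1, 0, 0, 0, 0]]], grip_force=50)

```text
clock: 12.7
tcp_pos: [0.4573, -0.1172, 0.0694]
orientation: [0.106, 3.139, 0.0]
contact_force: [-1.5, 1.3, 5.8]
grip_width: 0.0132
gripper_force: 52.5
```

```bash
python3 - <<'E'
from h import *
o=get_obs(); print(o["clock"],o["tcp_pos"],yaw(o),o["contact_force"],o["moment"],o["grip_width"])
P=[]
for c in("top","scene"):
    t=viewer.grab_frame(c); u,v=proj(t,[[.674,-.155,.14]])[0]; print(c,u,v)
    a=int(u)-12;b=int(v)-12; g=cv2.cvtColor(t["pixels"],cv2.COLOR_RGB2GRAY)[b:b+24,a:a+24]
    n,l,s,cc=cv2.connectedComponentsWithStats((g<130).astype(np.uint8))
    for i in range(1,n):
        if s[i][4]>8: print(s[i],cc[i]+[a,b],back(t,cc[i]+[a,b],.137).round(4),back(t,cc[i]+[a,b],.145).round(4))
E
```

```text
12.7 [ 0.45725301 -0.11716813  0.06944895] -3.851549969826786 [-1.48467125  1.28495237  5.79827469] [0.08626017 0.16444422 0.0197666 ] 0.01324980858484424
top 371.4281290626166 164.1617501521931
[  5   0  13  24 140] [368.68571429 166.50714286] [[ 0.6671 -0.1459  0.137 ]] [[ 0.6648 -0.1449  0.145 ]]
scene 382.96653040299327 164.8333626118639
[  0   0  24  24 414] [380.58695652 162.65942029] [[ 0.6875 -0.1415  0.137 ]] [[ 0.6738 -0.1476  0.145 ]]
```

Gripped at 13 mm. To place the nozzle accurately I'll use the slides' end stops as references, starting with a gentle pull to cross = 0.

Emit:
play_rows(commands=[[[1, 0.01, 0, 0, 0], [1, 0.03, 0, 0, 0], [1, 0.05, 0, 0, 0], [1, 0.07, 0, 0, 0], [1, 0.08, 0, 0, 0], [1, 0.085, 0, 0, 0], [1, 0.085, 0, 0, 0]]])

```text
clock: 13.38
tcp_pos: [0.4396, -0.1159, 0.0694]
orientation: [0.105, 3.14, 0.0]
contact_force: [0.6, 1.1, 8.0]
grip_width: 0.0133
gripper_force: 52.9
```

Emit:
play_rows(commands=[[[1, 0.005, 0, 0, 0], [1, 0.01, 0, 0, 0], [1, 0.015, 0, 0, 0], [1, 0.015, 0, 0, 0], [1, 0.015, 0, 0, 0]]])

```text
clock: 13.8
tcp_pos: [0.4369, -0.1157, 0.0694]
orientation: [0.105, 3.139, 0.0]
contact_force: [-0.1, 0.0, 6.2]
grip_width: 0.0139
gripper_force: 52.7
```

Emit:
play_rows(commands=[[[1, 0.005, 0, 0, 0], [1, 0.01, 0, 0, 0], [1, 0.01, 0, 0, 0], [1, 0.01, 0, 0, 0]]])

```text
clock: 14.13
tcp_pos: [0.4358, -0.1157, 0.0694]
orientation: [0.105, 3.138, -0.0]
contact_force: [3.9, 0.7, 2.7]
grip_width: 0.0132
gripper_force: 52.0
```

Emit:
play_rows(commands=[[[1, 0.005, 0, 0, 0], [1, 0.01, 0, 0, 0], [1, 0.01, 0, 0, 0], [1, 0.01, 0, 0, 0]]])

```text
clock: 14.47
tcp_pos: [0.4356, -0.1157, 0.0694]
orientation: [0.105, 3.135, -0.001]
contact_force: [9.8, 0.2, -4.1]
grip_width: 0.0131
gripper_force: 50.9
```

Emit:
play_rows(commands=[[[1, 0.005, 0, 0, 0], [1, 0.01, 0, 0, 0], [1, 0.01, 0, 0, 0], [1, 0.01, 0, 0, 0]]])

```text
clock: 14.8
tcp_pos: [0.4354, -0.1157, 0.0696]
orientation: [0.104, 3.132, -0.002]
contact_force: [13.7, -0.1, -10.0]
grip_width: 0.0135
gripper_force: 50.2
```

The x stop is found at TCP x ≈ 0.4357, where the force rises. I'll back off and feel for the +y stop.

Emit:
play_rows(commands=[[[1, -0.02, 0, 0, 0], [1, -0.04, 0, 0, 0], [1, -0.04, 0.02, 0, 0], [1, -0.04, 0.04, 0, 0], [1, -0.04, 0.06, 0, 0], [1, -0.04, 0.07, 0, 0], [1, -0.04, 0.07, 0, 0], [1, -0.04, 0.07, 0, 0]]])

```text
clock: 15.47
tcp_pos: [0.4397, -0.1019, 0.0694]
orientation: [-0.105, -3.139, -0.0]
contact_force: [1.9, 0.8, 8.0]
grip_width: 0.0136
gripper_force: 53.0
```

Emit:
play_rows(commands=[[[1, 0, 0.005, 0, 0], [1, 0, 0.01, 0, 0], [1, 0, 0.01, 0, 0], [1, 0, 0.01, 0, 0]]])

```text
clock: 15.8
tcp_pos: [0.4398, -0.1004, 0.0694]
orientation: [-0.106, -3.14, 0.0]
contact_force: [0.3, -0.8, 7.8]
grip_width: 0.013
gripper_force: 53.0
```

Emit:
play_rows(commands=[[[1, 0, 0.005, 0, 0], [1, 0, 0.01, 0, 0], [1, 0, 0.01, 0, 0], [1, 0, 0.01, 0, 0]]])

```text
clock: 16.13
tcp_pos: [0.4398, -0.0997, 0.0694]
orientation: [-0.108, -3.14, 0.002]
contact_force: [0.2, -4.8, 7.2]
grip_width: 0.0133
gripper_force: 52.9
```

Emit:
play_rows(commands=[[[1, 0, 0.005, 0, 0], [1, 0, 0.01, 0, 0], [1, 0, 0.01, 0, 0], [1, 0, 0.01, 0, 0]]])

```text
clock: 16.47
tcp_pos: [0.4399, -0.0979, 0.0694]
orientation: [-0.109, -3.14, 0.002]
contact_force: [1.2, -5.3, 8.1]
grip_width: 0.0132
gripper_force: 53.0
```

Emit:
play_rows(commands=[[[1, 0, 0.005, 0, 0], [1, 0, 0.01, 0, 0], [1, 0, 0.01, 0, 0], [1, 0, 0.01, 0, 0]]])

```text
clock: 16.8
tcp_pos: [0.44, -0.0965, 0.0694]
orientation: [0.11, 3.14, -0.003]
contact_force: [0.5, -6.5, 8.2]
grip_width: 0.0131
gripper_force: 53.0
```

Emit:
play_rows(commands=[[[1, 0, 0.005, 0, 0], [1, 0, 0.01, 0, 0], [1, 0, 0.01, 0, 0], [1, 0, 0.01, 0, 0]]])

```text
clock: 17.13
tcp_pos: [0.44, -0.0962, 0.0695]
orientation: [0.112, 3.139, -0.006]
contact_force: [-0.1, -12.7, 8.0]
grip_width: 0.0131
gripper_force: 53.0
```

```bash
python3 - <<'E'
from h import *
o=get_obs(); print(o["clock"],o["tcp_pos"],yaw(o),o["contact_force"],o["moment"])
E
```

```text
17.1333 [ 0.4400027  -0.09621634  0.06946862] -4.0930368401611705 [ -0.13222823 -12.70171018   8.03610791] [-2.8459591  -0.22141307 -0.14481952]
```

The stops put the nozzle at about (0.6747, −0.1548), which agrees with the camera estimate (0.674, −0.155) to about 1 mm. I'll back off and work out the shift to the largest hollow.

Emit:
play_rows(commands=[[[1, 0, -0.03, 0, 0], [1, 0, -0.06, 0, 0], [1, 0, -0.07, 0, 0], [1, 0, -0.07, 0, 0], [1, 0, -0.07, 0, 0]]])

```text
clock: 17.55
tcp_pos: [0.4392, -0.1067, 0.0694]
orientation: [-0.107, -3.139, 0.0]
contact_force: [0.1, -1.3, 8.9]
grip_width: 0.0135
gripper_force: 53.1
```

```bash
cat >> h.py <<'E'
TG=dict(L=(.5250,-.1368),M=(.5615,-.1613),S=(.5932,-.1354))
def go(k):
    o=get_obs(); print(o["clock"],o["tcp_pos"].round(4),yaw(o).round(2),o["contact_force"].round(1),k,toolshift(o,[TG[k][0]-o["tcp_pos"][0],TG[k][1]-o["tcp_pos"][1],0]).round(4))
E
python3 -c "from h import *;go('L')"
```

```text
17.55 [ 0.4392 -0.1067  0.0694] -3.91 [ 0.1 -1.3  8.9] L [-4.384e-01 -1.207e-01 -2.000e-04]
```

Emit:
play_rows(commands=[[[1, -0.02, -0.005, 0, 0], [1, -0.06, -0.017, 0, 0], [1, -0.11, -0.03, 0, 0], [1, -0.17, -0.047, 0, 0], [1, -0.23, -0.063, 0, 0], [1, -0.29, -0.08, 0, 0], [1, -0.34, -0.094, 0, 0], [1, -0.38, -0.105, 0, 0], [1, -0.41, -0.113, 0, 0], [1, -0.43, -0.118, 0, 0], [1, -0.438, -0.121, 0, 0], [1, -0.438, -0.121, 0, 0]]])

```text
clock: 18.55
tcp_pos: [0.5253, -0.1361, 0.0694]
orientation: [-0.106, -3.139, -0.0]
contact_force: [1.2, 0.5, 9.1]
grip_width: 0.0133
gripper_force: 53.0
```

```bash
python3 -c "from h import *;go('L')"
```

```text
18.55 [ 0.5253 -0.1361  0.0694] -3.86 [1.2 0.5 9.1] L [ 0.0015 -0.0035  0.    ]
```

Emit:
play_rows(commands=[[[1, 0.001, -0.003, 0, 0], [1, 0.001, -0.003, 0, 0], [1, 0.001, -0.003, 0, 0], [1, 0.001, -0.003, 0, 0], [1, 0.001, -0.003, 0, 0], [1, 0.001, -0.003, 0, 0], [1, 0.001, -0.003, 0, 0], [1, 0.001, -0.003, 0, 0], [1, 0.001, -0.003, 0, 0], [1, 0.001, -0.003, 0, 0], [1, 0.001, -0.003, 0, 0], [1, 0.001, -0.003, 0, 0]]])

```text
clock: 19.55
tcp_pos: [0.525, -0.1366, 0.0694]
orientation: [-0.106, -3.139, -0.0]
contact_force: [1.4, 0.5, 8.2]
grip_width: 0.0132
gripper_force: 53.0
```

Emit:
play_rows(commands=[[[1, 0, 0, 0, 0], [1, 0, 0, 0, 0]]])

```text
clock: 19.72
tcp_pos: [0.525, -0.1366, 0.0694]
orientation: [-0.106, -3.14, -0.0]
contact_force: [1.4, 1.8, 8.5]
grip_width: 0.0133
gripper_force: 53.0
```

```bash
python3 - <<'E'
from h import *
go('M')
for c in("top","scene"):
    t=viewer.grab_frame(c)
    for n in ("tray","seat"):
        for d in viewer.trace(t,n)[:1]: print(c,n,d["score"],d["rect"])
    # predicted tray pose -> projected outline, for comparison
    e=np.array([.9978,-.0663]);f=np.array([.0663,.9978]);o=get_obs()["tcp_pos"][:2]+.0986*e
    P=np.array([[*(o+a*e+b*f),z] for a,b,z in[(-.111,-.007,.1),(-.111,.007,.1),(-.08,.031,.06),(.08,.031,.06),(.08,-.031,.06),(-.08,-.031,.06),(-.08,-.031,.034),(.08,-.031,.034)]])
    print(proj(t,P).round(1).tolist())
E
```

```text
19.7167 [ 0.525  -0.1366  0.0694] -3.86 [1.4 1.8 8.5] M [-1.903e-01 -1.109e-01 -1.000e-04]
top tray 0.75 [357.3, 160.9, 364.8, 201.1]
top seat 0.62 [354.3, 162.1, 359.5, 168.1]
[[368.7, 214.6], [364.5, 214.4], [356.5, 207.1], [357.7, 162.4], [375.3, 163.1], [374.6, 207.8], [373.6, 209.1], [374.3, 165.2]]
scene tray 0.67 [347.2, 183.4, 393.9, 223.5]
scene seat 0.53 [344.5, 192.8, 401.2, 229.0]
[[351.3, 203.2], [346.8, 201.6], [345.3, 206.2], [374.6, 181.4], [393.3, 187.3], [365.0, 213.2], [364.7, 221.3], [392.8, 195.0]]
```

The predicted outline matches what both cameras see. Next is the medium hollow.

Emit:
play_rows(commands=[[[1, -0.015, -0.009, 0, 0], [1, -0.04, -0.023, 0, 0], [1, -0.08, -0.047, 0, 0], [1, -0.12, -0.07, 0, 0], [1, -0.15, -0.088, 0, 0], [1, -0.175, -0.102, 0, 0], [1, -0.187, -0.11, 0, 0], [1, -0.19, -0.114, 0, 0], [1, -0.19, -0.114, 0, 0]]])

```text
clock: 20.77
tcp_pos: [0.5612, -0.1622, 0.0695]
orientation: [-0.106, -3.139, -0.0]
contact_force: [0.9, 0.3, 8.3]
grip_width: 0.0132
gripper_force: 53.0
```

```bash
python3 -c "from h import *;go('M')"
```

```text
20.7667 [ 0.5612 -0.1622  0.0695] -3.88 [0.9 0.3 8.3] M [-0.0013  0.0044 -0.    ]
```

Emit:
play_rows(commands=[[[1, -0.001, 0.004, 0, 0], [1, -0.001, 0.004, 0, 0], [1, -0.001, 0.004, 0, 0], [1, -0.001, 0.004, 0, 0], [1, -0.001, 0.004, 0, 0], [1, -0.001, 0.004, 0, 0], [1, -0.001, 0.004, 0, 0], [1, -0.001, 0.004, 0, 0], [1, -0.001, 0.004, 0, 0], [1, -0.001, 0.004, 0, 0], [1, -0.001, 0.004, 0, 0], [1, -0.001, 0.004, 0, 0]]])

```text
clock: 21.77
tcp_pos: [0.5612, -0.1617, 0.0695]
orientation: [-0.106, -3.139, 0.0]
contact_force: [0.1, -1.8, 7.9]
grip_width: 0.0135
gripper_force: 53.0
```

Emit:
play_rows(commands=[[[1, 0, 0, 0, 0], [1, 0, 0, 0, 0]]])

```text
clock: 21.93
tcp_pos: [0.5612, -0.1617, 0.0695]
orientation: [-0.107, -3.139, 0.0]
contact_force: [0.5, -1.1, 8.0]
grip_width: 0.0134
gripper_force: 53.0
```

```bash
python3 -c "from h import *;go('S')"
```

```text
21.9333 [ 0.5612 -0.1617  0.0695] -3.89 [ 0.5 -1.1  8. ] S [-0.1505  0.142  -0.0002]
```

Emit:
play_rows(commands=[[[1, -0.012, 0.011, 0, 0], [1, -0.035, 0.033, 0, 0], [1, -0.065, 0.062, 0, 0], [1, -0.1, 0.094, 0, 0], [1, -0.125, 0.118, 0, 0], [1, -0.142, 0.134, 0, 0], [1, -0.15, 0.141, 0, 0], [1, -0.151, 0.142, 0, 0], [1, -0.151, 0.142, 0, 0]]])

```text
clock: 22.68
tcp_pos: [0.5935, -0.1351, 0.0695]
orientation: [-0.106, -3.139, 0.0]
contact_force: [1.0, -0.9, 6.9]
grip_width: 0.0134
gripper_force: 53.0
```

```bash
python3 -c "from h import *;go('S')"
```

```text
22.6833 [ 0.5935 -0.1351  0.0695] -3.87 [ 1.  -0.9  6.9] S [ 0.0013 -0.0018  0.    ]
```

Emit:
play_rows(commands=[[[1, 0.001, -0.002, 0, 0], [1, 0.001, -0.002, 0, 0], [1, 0.001, -0.002, 0, 0], [1, 0.001, -0.002, 0, 0], [1, 0.001, -0.002, 0, 0], [1, 0.001, -0.002, 0, 0], [1, 0.001, -0.002, 0, 0], [1, 0.001, -0.002, 0, 0], [1, 0.001, -0.002, 0, 0], [1, 0.001, -0.002, 0, 0], [1, 0.001, -0.002, 0, 0], [1, 0.001, -0.002, 0, 0]]])

```text
clock: 23.68
tcp_pos: [0.5934, -0.1352, 0.0695]
orientation: [-0.106, -3.139, -0.0]
contact_force: [1.4, 1.0, 7.9]
grip_width: 0.0132
gripper_force: 52.9
```

Emit:
play_rows(commands=[[[1, 0, 0, 0, 0], [1, 0, 0, 0, 0], [0.5, 0, 0, 0, 0], [0.2, 0, 0, 0, 0], [0, 0, 0, 0, 0], [-0.3, 0, 0, 0, 0], [-0.6, 0, 0, 0, 0], [-1, 0, 0, 0, 0], [-1, 0, 0, 0, 0], [-1, 0, 0, 0, 0], [-1, 0, 0, 0, 0], [-1, 0, 0, 0, 0]]])

```text
clock: 24.68
tcp_pos: [0.5937, -0.1351, 0.0691]
orientation: [0.105, 3.14, 0.0]
contact_force: [-0.1, 0.1, 0.7]
grip_width: 0.0855
gripper_force: 0.0
```

Emit:
play_rows(commands=[[[-1, 0, 0, -0.06, 0], [-1, 0, 0, -0.15, 0], [-1, 0, 0, -0.3, 0], [-1, 0.05, 0, -0.45, 0], [-1, 0.15, 0, -0.6, 0], [-1, 0.3, 0, -0.7, 0], [-1, 0.45, 0, -0.75, 0], [-1, 0.5, 0, -0.75, 0], [-1, 0.5, 0, -0.75, 0], [-1, 0.5, 0, -0.75, 0]]])

```text
clock: 25.52
tcp_pos: [0.4942, -0.1283, 0.2197]
orientation: [0.105, 3.138, 0.001]
contact_force: [0.5, 0.2, 1.1]
grip_width: 0.0856
gripper_force: 0.0
```

```bash
python3 - <<'E'
from h import *
go('S')
for c in("top","scene"):
    t=viewer.grab_frame(c); save(t,c+"_end.png")
    for n in ("tray","spice_jar","mug","tin"):
        for d in viewer.trace(t,n)[:1]: print(c,n,round(d["score"],2),d["rect"])
    e=np.array([.9978,-.0663]);f=np.array([.0663,.9978]);o=np.array(TG['S'])+.0986*e
    P=np.array([[*(o+a*e+b*f),z] for a,b,z in[(-.111,-.007,.1),(-.111,.007,.1),(-.08,.031,.06),(.08,.031,.06),(.08,-.031,.06),(-.08,-.031,.06),(-.08,-.031,.034),(.08,-.031,.034)]])
    q=proj(t,P); print("pred",q.min(0).round(1),q.max(0).round(1))
E
```

```text
25.5167 [ 0.4942 -0.1283  0.2197] -3.84 [0.5 0.2 1.1] S [-0.4962 -0.0023  0.0007]
top tray 0.57 [356.6, 145.5, 368.5, 188.4]
top spice_jar 0.73 [425.4, 213.3, 444.1, 226.0]
top mug 0.96 [419.4, 159.4, 452.7, 187.0]
top tin 0.84 [193.8, 220.1, 225.5, 246.8]
pred [355.4 144. ] [374.  194.5]
scene tray 0.96 [357.9, 177.0, 404.4, 207.4]
scene spice_jar 0.63 [422.1, 227.1, 440.7, 269.7]
scene mug 0.64 [438.7, 198.0, 479.5, 237.3]
scene tin 0.89 [180.6, 167.4, 205.7, 196.0]
pred [356.6 171.5] [402.4 209. ]
```

```bash
python3 -c "from h import *;print(r.hand_in())"
```

```text
the job is handed in; nothing more can be done
None
```

The dry run is done and handed in at about 25.5 s: the tray was seated fin to the front, re-gripped by the fin, stopped for about a second at the large, medium and small hollows, and let go with the small one under the nozzle. By end-stop and camera checks it sits within about 1–2 mm, and the jar, mug and tin show no sign of having moved.

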